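Trip test at the blood separators

ROBOT

A 7-joint arm with a two-finger parallel gripper is mounted at the origin on the work surface. World frame = base frame: x ahead of the robot, y to its left, z up, the work surface at z = 0. Lengths are in m, angles in degrees, forces in N, time in s.
With the tool pointing down it reaches from about 0.425 to 0.875 m from the base axis. Payload 4.7 kg.
Tool frame: the origin (TCP) lies at the very end of the fingers, on their centre line; the grasp point (between the pads) lies 19 mm behind it; z points along the fingers, y is the line along which they close (so a half turn about z gives the same grasp; the last joint's range is limited). The gripper opens to 87 mm and grips with 3 to 60 N. Pads are 19 mm wide; open, the fingers measure 117 mm over their backs; the gripper's body (75 mm by 190 mm) begins 51 mm behind the grasp point.
Start: joints at [64.349, 18.392, -4.016, 83.108, 1.295, 78.541, -3.26], TCP at [0.29, -0.582, 0.223] pointing down, gripper open.
Joint ranges: [-163.93, 163.93], [-17.29, 119.83], [-79.2, 71.16], [3.27, 140.29], [-89.18, 269.18], [5.43, 117.66], [-154.24, 154.24]. Speed limits (degrees/s): [147.25, 147.25, 180, 180, 180, 180, 180].

INTERFACE

Orientations are given as [roll, pitch, yaw] about the fixed x, y, z axes, in that order (R = Rz(yaw) Ry(pitch) Rx(roll)).
In Python, from cell import telemetry, cams, env gives the robot as it stands.
- The arm moves only by the tool arm_command, never from a script. Its argument "series" is text: rows parted by semicolons, each of 5 numbers parted by spaces: the shift along the tool's x, y, z in mm, then the turn about the tool's z in rad, then the closure in counts, from 0 (fully open) to 255 (shut). A call has 1 to 20 rows; each row shifts and turns the commanded pose from where the row before left it, along the tool's axes as they then stand; what a row does not reach is not made up. A row lasts 1/12 s, in which the tool goes at most 41.7 mm and 7.16 degrees, less where a joint would pass 70% of its speed; a pose out of reach is approached as far as the arm can. A call is refused whole if a number of a shift passes 41.7 or a number of a turn 0.125, either way. A call with a gripper value outside its range is refused whole. The fingers move at their own pace and stop on an object; "squeeze" is the grip in N (left out, the last holds). Time passes only in rows, so rows that do not move let the fingers close. It gives the time, the measured TCP pose, the force, the opening and the grip force at its end, in the units of the state.
- telemetry.get_obs(): the state, without advancing time (a new reading comes with each control period).
- cams.read_camera(name): name is "scene" or "top" or "wrist"; returns the picture (400x640x3 uint8, blue, green, red); there is no depth.
- cams.calibration(name): a dict with "K" (3x3 intrinsics, pixels), "origin" and "rotation" of the camera in the world; the wrist camera has in their place "hand_eye" (4x4, takes a point from camera to tool coordinates, whose origin is the TCP and whose axes are the flange's). Camera axes: x right, y down, z forward; pixel columns grow to the right and rows downward; lengths in m; the calibration is good to about 2 mm. A picture is of the moment at which its call begins: read the wrist's pose just before it. calibration takes no time and is no camera call.
- env.sign_off(): hands the job in; it is judged then, once.
The state is a dict: "time_s": time; "qpos": joint angles; "joint_velocities": joint speeds; "effort": joint torques, N m; "tool_pos": TCP position; "tool_rot": TCP orientation; "force": force on the tool from outside, world axes, zero at the start; "wrist_torque": the same for the moment, N m; "grip_width": finger opening in m; "grasp_force": force on a finger pad.
Only numpy, scipy, OpenCV 4.12 (cv2) and the standard library are available. Lean on these libraries where they do the work, as an engineer would, in place of code of your own. Each camera call takes 0.05 s, during which the arm holds its last target. There are 200 camera calls.

TASK

Do the trip test of the lime-green trip box: press its blue test button so that its red-handled lever drops, then lift that lever back up until it rests leaning slightly backwards against its stop, and let go. Leave the button and lever of the white trip box alone.

Things in the scene. Friction and masses are not known exactly. Their poses are not given: they have to be found in the camera images.
- lime_button_top (a point): Centre of the top of the blue round test button (30 mm across) on the lime-green box (fixed, 120 x 150 mm, 60 mm high); 72 mm above the table, 12 mm above the lid, in a flat black collar. Axes: z up; y along the lever's hinge line, towards the lever; x away from the side the lever falls to. From here the box's centre is 40 mm along +y, the hinge line 20 mm along +x, the lever 80 mm along +y.
- lime_button (a joint): Travel of that button, m: 0 up, 0.006 fully down; sprung, 1 N to start, 3 to 4 N fully down. At about 4 mm it tips the lever over, which then falls by its own weight in under a second. The button must come up again before the lever can stay up.
- lime_lever_grip (a point): Centre of the red handle, a cylinder 18 mm in diameter, 30 mm long along its y axis (level, parallel to the hinge), on an 8 mm steel rod. z points from the hinge out through the handle. The hinge line is 60 mm back along -z, 66 mm above the table, between grey cheeks 78 mm high. Handle's centre: 124 mm above the table when up, 96 mm when dropped, then with only the flat lid (60 mm high) below it.
- lime_lever (a joint): Angle of that lever, rad: 0 up, leaning 0.25 rad (14 degrees) backwards (+x of the button point) on its stop; 1.3 dropped, leaning 60 degrees forwards (-x) of vertical on its stop, clear of the lid. No latch, little friction: it falls to whichever side of vertical (0.25) it leans. About 90 g.
- white_lever (a joint): Lever of the white trip box, otherwise the same as the lime-green one, in the other place on the bench; same angles. To be left alone, up at 0.
- white_button (a joint): Button of the white trip box, m, same as the lime-green one's. To be left alone, at 0.
There are look-alikes about, which are no part of the job. There is more than one size of the part that bears white_lever; the job needs the larger. Leave any purple look-alike of the part that bears lime_button_top alone.

How it is judged (in metres and radians):
On the way, in this order (a step that is already met when the one before it is completed fails the run):
1. the lime-green box's button is pressed and tips its lever over (value of joint lime_button above 0.003 m and value of joint lime_lever above 0.3 rad).
2. the lime-green box's lever has dropped (value of joint lime_lever above 1.1 rad), for 0.1 s.
At the end, for the whole second after the job is handed in: The lime-green box's lever is back up within 0.15 rad (9 degrees) of its rear stop and its button is up (within 1.5 mm); the white box's lever is up (within 0.15 rad) and its button is up (within 1.5 mm) (value of joint each of lime_lever, white_lever below 0.15 rad and value of joint each of lime_button, white_button below 0.0015 m); the robot touches nothing.
It fails at once if the white box's lever is moved (more than 0.2 rad) (value of joint white_lever above 0.2 rad).
It fails at once if the white box's button is pressed (more than 2 mm) (value of joint white_button above 0.002 m).
It also fails if it takes over 40 s, if anything falls off the work surface, if the arm or the gripper's body presses on something with over 40 N, if the wrist force passes 120 N, or if a joint passes its speed limit or range.

## Working session

There is one attempt and no reset: what is moved stays moved. The work goes in short steps, Python scripts to look and compute and a tool call to move; the robot and the scene stay as the last step left them, time stands still between calls to the robot, and variables do not carry over. Pictures are saved under pics/ and viewed, at most 10 in all, crops included, and the job is handed in when it is done.

Besides the shell and the picture viewer there is one more tool, called after ">>>" in YAML: its name, and indented under it one key for each argument. arm_command: Moves the arm, as the interface text tells. Its arguments: {"type":"object","properties":{"series":{"type":"string"},"squeeze":{"type":"number"}},"required":["series"]}

```bash
mkdir -p pics; python3 - <<'E'
from cell import telemetry,cams
import cv2,numpy as np
o=telemetry.get_obs();print(o['time_s'],o['tool_pos'],o['tool_rot'])
a=cams.read_camera('scene');b=cams.read_camera('top')
cv2.imwrite('pics/s.png',a);cv2.imwrite('pics/t.png',b)
for n in('scene','top'):
    c=cams.calibration(n);print(n,c)
print(cams.calibration('wrist'))
E
```

```text
0.0 [ 0.28930962 -0.58144176  0.22144282] [-1.79888407e+02  6.21593186e-03  2.64600716e+01]
scene {'K': array([[366.27201808,   0.        , 320.6210282 ],
       [  0.        , 366.27201808, 201.49621023],
       [  0.        ,   0.        ,   1.        ]]), 'origin': array([ 1.17323528, -0.01978071,  0.61470296]), 'rotation': array([-125.08100944,   -0.98454448,   89.56051959])}
top {'K': array([[474.71715477,   0.        , 322.51008052],
       [  0.        , 474.71715477, 196.53973377],
       [  0.        ,   0.        ,   1.        ]]), 'origin': array([0.30751746, 0.00252339, 1.2925193 ]), 'rotation': array([-172.45592133,    0.18085595,  -89.16186897])}
{'K': array([[325.60292707,   0.        , 317.62409986],
       [  0.        , 325.60292707, 196.64168582],
       [  0.        ,   0.        ,   1.        ]]), 'hand_eye': array([[ 1.32525290e-03, -9.68883855e-01, -2.47512262e-01,
         6.78587266e-02],
       [ 9.99998996e-01,  1.40824362e-03, -1.58266621e-04,
         2.47620894e-04],
       [ 5.01899536e-04, -2.47511804e-01,  9.68884748e-01,
        -1.61142363e-01],
       [ 0.00000000e+00,  0.00000000e+00,  0.00000000e+00,
         1.00000000e+00]])}
```

View pics/t.png

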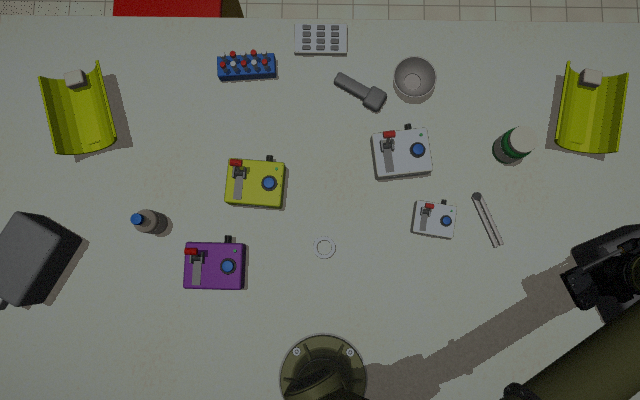

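View pics/s.png

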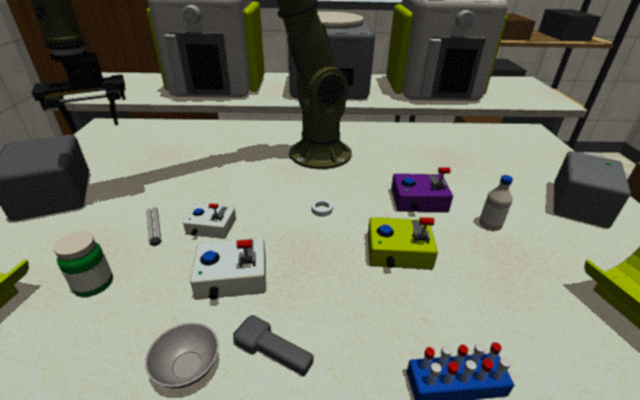

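The lime-green box is at about (255,183) in the top view, with its button at (269,183) and its red handle at (236,162). Look-alikes are a purple box at (214,265), a large white box at (402,152) and a small white box at (434,218). The lime-green one fits the colour named; the larger white box is the one to leave alone. I'll measure and confirm in a crop.

```bash
cat > h.py <<'E'
import numpy as np,cv2
from scipy.spatial.transform import Rotation as R
from cell import telemetry,cams
def pose(n):
    c=cams.calibration(n)
    if n=='wrist':
        o=telemetry.get_obs();T=np.eye(4);T[:3,:3]=R.from_euler('xyz',o['tool_rot'],degrees=True).as_matrix();T[:3,3]=o['tool_pos'];T=T@c['hand_eye']
        return c['K'],T[:3,3],T[:3,:3]
    return c['K'],c['origin'],R.from_euler('xyz',c['rotation'],degrees=True).as_matrix()
def cast(P,uv,z):
    K,o,M=P;d=M@np.linalg.solve(K,[uv[0],uv[1],1]);return o+d*(z-o[2])/d[2]
def blobs(im,lo,hi,amin=20):
    m=cv2.inRange(cv2.cvtColor(im,cv2.COLOR_BGR2HSV),np.array(lo),np.array(hi))
    n,l,s,c=cv2.connectedComponentsWithStats(m)
    return [(c[i].round(1),s[i,4]) for i in range(1,n) if s[i,4]>=amin],l
E
python3 - <<'E'
from h import *
for n,f in(('top','t'),('scene','s')):
    im=cv2.imread(f'pics/{f}.png');P=pose(n)
    print(n,'blue');
    for c,a in blobs(im,(100,120,60),(125,255,255))[0]:print(c,a,cast(P,c,.072).round(4))
    print('red')
    for lo,hi in (((0,150,80),(7,255,255)),((172,150,80),(180,255,255))):
        for c,a in blobs(im,lo,hi)[0]:print(c,a,cast(P,c,.124).round(4))
    print('lime')
    bl,l=blobs(im,(26,120,60),(40,255,255),500)
    for c,a in bl:
        i=l[int(c[1])+ (0),int(c[0])];r=cv2.minAreaRect(cv2.findNonZero((l==i).astype('uint8')));print(c,a,r)
im=cv2.imread('pics/t.png')[110:230,190:350];cv2.imwrite('pics/c.png',cv2.resize(im,(800,600),interpolation=cv2.INTER_CUBIC))
E
```

```text
top blue
[246.4  65.7] 730 [0.8216 0.2189 0.072 ]
[417.7 148.7] 94 [ 0.5994 -0.2394  0.072 ]
[268.3 182.2] 93 [0.5048 0.1505 0.072 ]
[135.8 218.5] 98 [0.4051 0.4897 0.072 ]
[446.1 220.2] 48 [ 0.4122 -0.3103  0.072 ]
[227.  265.7] 103 [0.288  0.2493 0.072 ]
red
[167.9   7.9] 1652 [0.9557 0.4214 0.124 ]
[232.  53.] 21 [0.8336 0.2482 0.124 ]
[253.  52.] 21 [0.837  0.1939 0.124 ]
[264.   61.1] 20 [0.8127 0.1647 0.124 ]
[243.   62.4] 21 [0.8085 0.2188 0.124 ]
[222.  64.] 20 [0.8034 0.2728 0.124 ]
[389.  133.6] 59 [ 0.625  -0.1571  0.124 ]
[235.2 162. ] 64 [0.5465 0.2288 0.124 ]
[429.5 205.5] 31 [ 0.4436 -0.2566  0.124 ]
[189.5 250.8] 58 [0.3236 0.3321 0.124 ]
lime
[ 78.7 114.1] 4532 ((76.9793701171875, 109.790771484375), (87.67444610595703, 64.244384765625), 76.23921203613281)
[591.1 113.6] 4658 ((591.729736328125, 108.87838745117188), (64.10061645507812, 87.49500274658203), 8.972626686096191)
[256.2 183.3] 1878 ((253.83399963378906, 181.9375762939453), (56.595577239990234, 44.9591064453125), 5.355824947357178)
scene blue
[506.7 177.9] 50 [0.2729 0.5338 0.072 ]
[408.4 180.2] 56 [0.2913 0.2451 0.072 ]
[197.8 210.8] 33 [ 0.4455 -0.3076  0.072 ]
[385.4 228.8] 83 [0.5092 0.1464 0.072 ]
[209.  255.6] 111 [ 0.6035 -0.2421  0.072 ]
[457.9 376.9] 2125 [0.8679 0.2038 0.072 ]
red
[444.6 169.2] 34 [0.3173 0.3297 0.124 ]
[213. 205.] 23 [ 0.4925 -0.2516  0.124 ]
[426.9 219.8] 60 [0.5405 0.2268 0.124 ]
[244.1 242.6] 83 [ 0.6201 -0.1601  0.124 ]
[496.2 346.2] 53 [0.8492 0.2556 0.124 ]
[463.1 348.6] 56 [0.8534 0.204  0.124 ]
[429.6 351.2] 56 [0.8578 0.1526 0.124 ]
[487.5 363.6] 51 [0.8772 0.2316 0.124 ]
[453.1 366.4] 51 [0.8817 0.1804 0.124 ]
[488.4 362.2] 21 [0.8751 0.2338 0.124 ]
lime
[400.2 238.6] 1841 ((402.9544372558594, 239.2067413330078), (69.59723663330078, 42.00943374633789), 3.6913859844207764)
[624.7 275.1] 1111 ((612.4999389648438, 275.5), (54.99999237060547, 52.99999237060547), 90.0)
```

View pics/c.png

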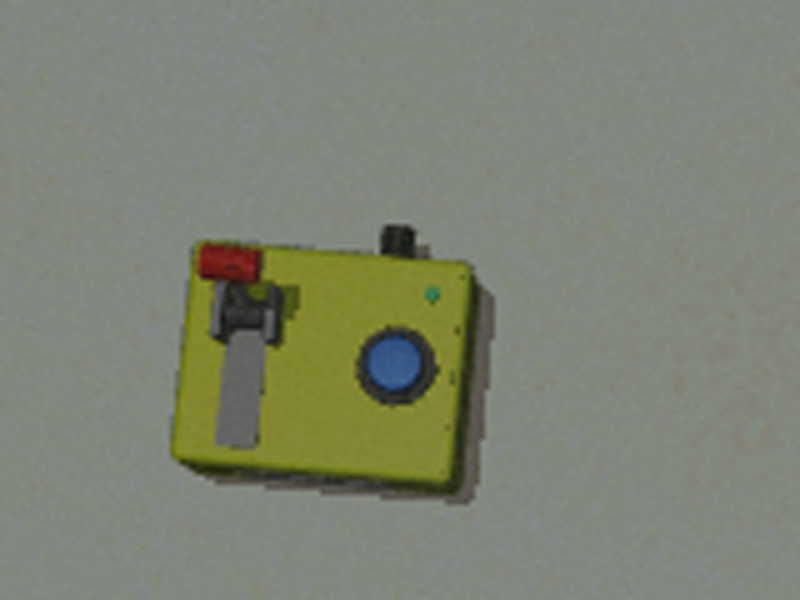

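The crop confirms the lime-green box: button at (395,362) in the crop and red handle at (230,262) leaning to the far side (+x). I'll move above the button.

>>> arm_command:
  series: "26 -27.8 0 0 255;26 -27.8 0 0 255;26 -27.8 0 0 255;26 -27.8 0 0 255;26 -27.8 0 0 255;26 -27.8 0 0 255;26 -27.8 0 0 255;26 -27.8 0 0 255;26 -27.8 0 0 255;26 -27.8 0 0 255;26 -27.8 0 0 255;26 -27.8 0 0 255;26 -27.8 0 0 255;26 -27.8 0 0 255;26 -27.8 0 0 255;26 -27.8 0 0 255;26 -27.8 0 0 255;26 -27.8 0 0 255;26 -27.8 0 0 255;26 -27.8 0 0 255"
  squeeze: 5

```text
time_s: 1.77
tool_pos: [0.5074, 0.1491, 0.2225]
tool_rot: [180.0, 0.0, 26.4]
force: [0.4, -0.2, 0.3]
grip_width: 0.0009
grasp_force: 0.0
```

>>> arm_command:
  series: "0 0 0 -0.12 255;0 0 0 -0.12 255;0 0 0 -0.12 255;0 0 0 -0.12 255;0 0 0 -0.12 255;0 0 0 -0.12 255;0 0 0 -0.12 255;0 0 0 -0.12 255;0 0 0 -0.08 255;0 0 0 0 255;0 0 0 0 255;0 0 0 0 255"

```text
time_s: 2.77
tool_pos: [0.5073, 0.1474, 0.2223]
tool_rot: [-180.0, 0.0, 85.9]
force: [-0.4, 0.3, -1.5]
grip_width: 0.0001
grasp_force: 0.0
```

```bash
python3 - <<'E'
from h import *
o=telemetry.get_obs();print(o['time_s'],o['tool_pos'],o['tool_rot'],o['qpos'],o['grip_width'],o['force'])
P=pose('wrist');im=cams.read_camera('wrist');cv2.imwrite('pics/w1.png',im)
for c,a in blobs(im,(100,120,60),(125,255,255),100)[0]:print('b',c,a,cast(P,c,.072).round(4))
for lo,hi in (((0,150,80),(7,255,255)),((172,150,80),(180,255,255))):
    for c,a in blobs(im,lo,hi,100)[0]:print('r',c,a,cast(P,c,.124).round(4))
E
```

```text
2.7667 [0.50727032 0.14739812 0.22234758] [-1.79981876e+02  1.17299080e-02  8.59221709e+01] [ 28.42505743   7.57246013 -50.96274342  98.93871938   6.04838826
  76.37014162 -27.80230191] 5.287263303115514e-05 [-0.37396061  0.29005764 -1.4566315 ]
b [622.2  77.7] 3942 [0.7891 0.2267 0.072 ]
b [74.1 93.9] 946 [0.2918 0.2475 0.072 ]
```

View pics/w1.png

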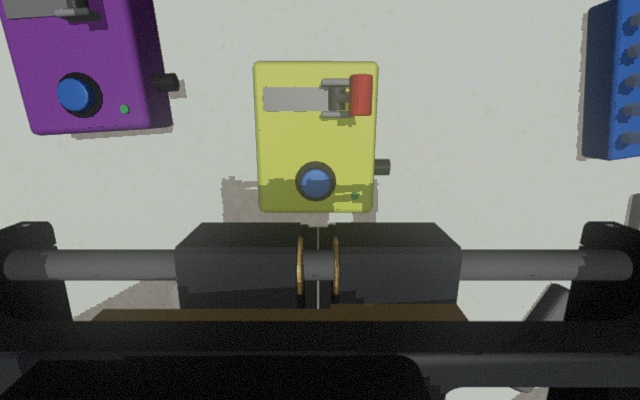

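The wrist view shows the lime box with its button at (317,181) and red handle at (361,95). The nearby purple box stays clear.

```bash
python3 - <<'E'
from h import *
P=pose('wrist');im=cv2.imread('pics/w1.png')[:215]
for c,a in blobs(im,(95,80,40),(130,255,255),300)[0]:print('b',c,a,cast(P,c,.072).round(4))
for lo,hi in (((0,100,60),(8,255,255)),((172,100,60),(180,255,255))):
    for c,a in blobs(im,lo,hi,100)[0]:print('r',c,a,cast(P,c,.130).round(4))
m=cv2.inRange(cv2.cvtColor(im,cv2.COLOR_BGR2HSV),np.array((24,80,60)),np.array((36,255,255)))
c=max(cv2.findContours(m,0,2)[0],key=cv2.contourArea)
for p in cv2.boxPoints(cv2.minAreaRect(c)):print('l',p,cast(P,p,.06).round(4))
for p in((352,78),(370,78),(370,112),(352,112)):print('h',cast(P,p,.128).round(4))
E
```

```text
b [614.1  75.3] 7070 [0.7816 0.2294 0.072 ]
b [75.2 94.4] 1047 [0.2927 0.2469 0.072 ]
b [315.1 182.6] 633 [0.5056 0.1496 0.072 ]
r [360.7  94.4] 812 [0.5455 0.2262 0.13  ]
l [253.  61.] [0.4561 0.2658 0.06  ]
l [377.  61.] [0.5708 0.2579 0.06  ]
l [377. 212.] [0.5672 0.1115 0.06  ]
l [253. 212.] [0.4388 0.1205 0.06  ]
h [0.5398 0.2383 0.128 ]
h [0.5531 0.2374 0.128 ]
h [0.5524 0.213  0.128 ]
h [0.5387 0.2139 0.128 ]
```

>>> arm_command:
  series: "2 -1 28 0 255;0 0 28 0 255;0 0 28 0 255;0 0 28 0 255;0 0 26 0 255;0 0 5 0 255;0 0 3 0 255;0 0 3 0 255;0 0 2 0 255;0 0 2 0 255;0 0 1 0 255;0 0 0 0 255;0 0 0 0 255"

```text
time_s: 3.9
tool_pos: [0.5077, 0.1499, 0.0695]
tool_rot: [179.8, -0.0, 86.0]
force: [1.9, 1.1, 1.5]
grip_width: 0.0006
grasp_force: 1.1
```

>>> arm_command:
  series: "0 0 1 0 255;0 0 1 0 255;0 0 1 0 255;0 0 0 0 255;0 0 0 0 255"

```text
time_s: 4.32
tool_pos: [0.5076, 0.1499, 0.0664]
tool_rot: [179.9, -0.0, 86.0]
force: [2.8, -0.1, 6.4]
grip_width: 0.0006
grasp_force: 3.3
```

```bash
python3 - <<'E'
from h import *
o=telemetry.get_obs();print(o['time_s'],o['tool_pos'],o['force'])
im=cams.read_camera('scene')
for lo,hi in (((0,100,60),(8,255,255)),((172,100,60),(180,255,255))):
    for c,a in blobs(im,lo,hi,15)[0]:
        if 400<c[0]<450 and c[1]<300: print(c,a)
E
```

```text
4.3167 [0.50761081 0.14991512 0.06638208] [ 2.78546722 -0.1089561   6.43219065]
[444.5 169.3] 59
[420.3 211.3] 70
```

>>> arm_command:
  series: "0 0 -5 0 255;0 0 -15 0 255;0 0 -30 0 255;0 0 -30 0 255;0 0 -30 0 255;0 0 -25 0 255;0 0 0 0.12 255;0 0 0 0.12 255;0 0 0 0.12 255;0 0 0 0.12 255;0 0 0 0.12 255;0 0 0 0.12 255;0 0 0 0.12 180;0 0 0 0.12 180;0 0 0 0.12 180;0 0 0 0.12 180;0 0 0 0.12 180;0 0 0 0.12 100;0 0 0 0.12 100;0 0 0 0.01 100"

```text
time_s: 6.03
tool_pos: [0.5053, 0.149, 0.1996]
tool_rot: [179.9, 0.2, -4.1]
force: [0.4, -0.1, -0.3]
grip_width: 0.0381
grasp_force: 0.0
```

>>> arm_command:
  series: "-26 -27 0 0 60;-26 -27 0 0 60;-26 -27 0 0 60;0 0 0 0 60;0 0 0 0 60;0 0 0 0 60"

```text
time_s: 6.53
tool_pos: [0.4341, 0.2349, 0.2002]
tool_rot: [179.9, 0.0, -3.8]
force: [0.2, -0.3, 0.3]
grip_width: 0.0659
grasp_force: 0.0
```

```bash
python3 - <<'E'
from h import *
o=telemetry.get_obs();print(o['time_s'],o['tool_pos'],o['tool_rot'],o['grip_width'],o['qpos'])
P=pose('wrist');im=cams.read_camera('wrist');cv2.imwrite('pics/w2.png',im)
for c,a in blobs(im,(95,80,40),(130,255,255),300)[0]:print('b',c,a,cast(P,c,.072).round(4))
for lo,hi in (((0,100,60),(8,255,255)),((172,100,60),(180,255,255))):
    for c,a in blobs(im,lo,hi,100)[0]:print('r',c,a,cast(P,c,.1).round(4))
E
```

```text
6.5333 [0.43407266 0.23489295 0.20018658] [ 1.79916208e+02  2.79178106e-02 -3.79612956e+00] 0.06587400745082683 [  16.12221585    2.43802675  -48.26383559  105.11079687    1.95246894
   73.3465941  -126.4740041 ]
b [412.1 102.3] 897 [0.5057 0.1493 0.072 ]
r [319.1 142.5] 694 [0.4793 0.2307 0.1   ]
```

View pics/w2.png

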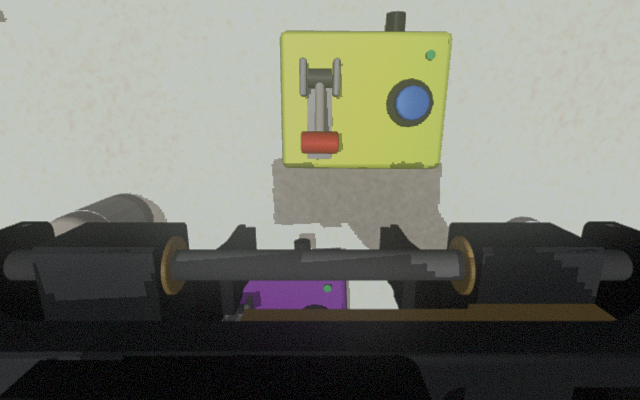

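The lever is down, with its handle at (319,142), i.e. about (0.479, 0.231). I'll grip it by its end faces.

>>> arm_command:
  series: "23 0.5 0 0 60;23 0.5 20 0 60;0 0 30 0 60;0 0 30 0 60;0 0 25 0 60;0 0 12 0 60;0 0 5 0 60;0 0 0 0 60;0 0 0 0 130;0 0 0 0 160;0 0 0 0 255;0 0 0 0 255;0 0 0 0 255;0 0 0 0 255;0 0 0 0 255;0 0 0 0 255"
  squeeze: 6

```text
time_s: 7.92
tool_pos: [0.4801, 0.2305, 0.0788]
tool_rot: [179.9, 0.0, -3.9]
force: [-1.4, -3.1, 4.1]
grip_width: 0.0297
grasp_force: 6.0
```

>>> arm_command:
  series: "3 0 -4.5 0 255;3 0 -4.1 0 255;3.6 0 -3.8 0 255;3.8 0 -3.6 0 255;4.2 0 -3.2 0 255;4.4 0 -2.8 0 255;4.7 0 -2.4 0 255;4.8 0 -2 0 255;5 0 -1.5 0 255;5.1 0 -1.2 0 255;5.2 0 -0.7 0 255;5.2 0 -0.4 0 255;5.2 0 0.3 0 255;5.2 0 0.6 0 255;4.4 0 1 0 255;0 0 0 0 255;0 0 0 0 255"

```text
time_s: 9.33
tool_pos: [0.548, 0.2256, 0.1068]
tool_rot: [179.9, -0.1, -4.0]
force: [1.3, -4.8, -0.3]
grip_width: 0.0299
grasp_force: 6.0
```

```bash
python3 - <<'E'
from h import *
o=telemetry.get_obs();print(o['time_s'],o['tool_pos'],o['force'],o['grip_width'])
im=cams.read_camera('scene');cv2.imwrite('pics/s2.png',cv2.resize(im[120:320,280:520],None,fx=3,fy=3))
E
```

```text
9.3333 [0.54797006 0.22561389 0.10683334] [ 1.29193508 -4.81899607 -0.25162044] 0.029891335597152097
```

View pics/s2.png

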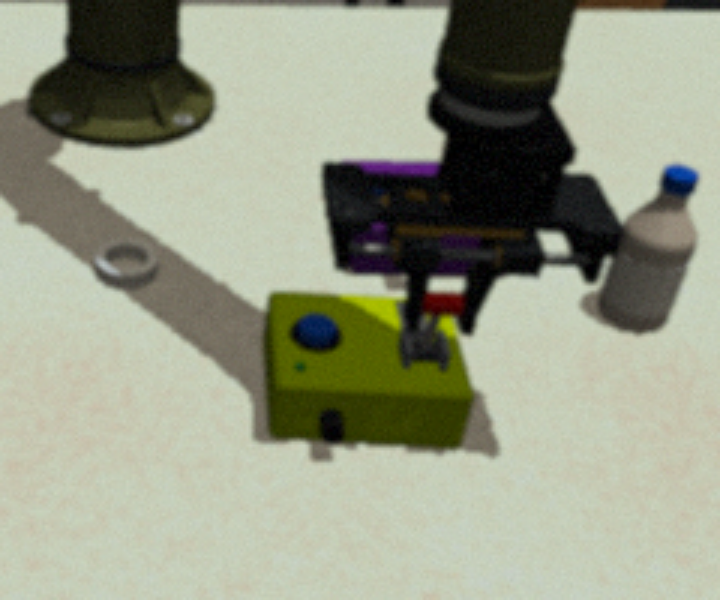

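The handle sits between the fingers in the picture (about (443,303)), raised to its rear position with the button up. I'll release and retreat upwards.

>>> arm_command:
  series: "0 0 0 0 150;0 0 0 0 110;0 0 0 0 60;0 0 0 0 60;0 0 0 0 60;0 0 0 0 60;0 0 -10 0 60;0 0 -30 0 60;0 0 -30 0 60;0 0 -30 0 60;-20 0 -20 0 60;-30 0 0 0 60;-30 0 0 0 60;-30 0 0 0 60;0 0 0 0 60;0 0 0 0 60"

```text
time_s: 10.72
tool_pos: [0.4362, 0.2351, 0.228]
tool_rot: [179.9, -0.2, -3.8]
force: [0.1, 1.1, -1.1]
grip_width: 0.0662
grasp_force: 0.0
```

```bash
python3 - <<'E'
from h import *
o=telemetry.get_obs();print(o['time_s'],o['tool_pos'],o['force'])
for n in('top','scene'):
    P=pose(n);im=cams.read_camera(n)
    for lo,hi in (((0,150,80),(7,255,255)),((172,150,80),(180,255,255))):
        for c,a in blobs(im,lo,hi,15)[0]:
            p=cast(P,c,.124)
            if .5<p[0]<.7: print(n,c,a,p.round(4))
    if n=='scene':cv2.imwrite('pics/s3.png',cv2.resize(im[120:320,160:460],(800,533)))
E
```

```text
10.7167 [0.43617847 0.23507917 0.22803445] [ 0.06675816  1.07984129 -1.09194259]
top [389.2 133.7] 58 [ 0.6247 -0.1576  0.124 ]
top [235.2 162.1] 66 [0.5462 0.2288 0.124 ]
scene [427. 220.] 62 [0.5412 0.2268 0.124 ]
scene [244.  242.8] 85 [ 0.6207 -0.1602  0.124 ]
```

View pics/s3.png

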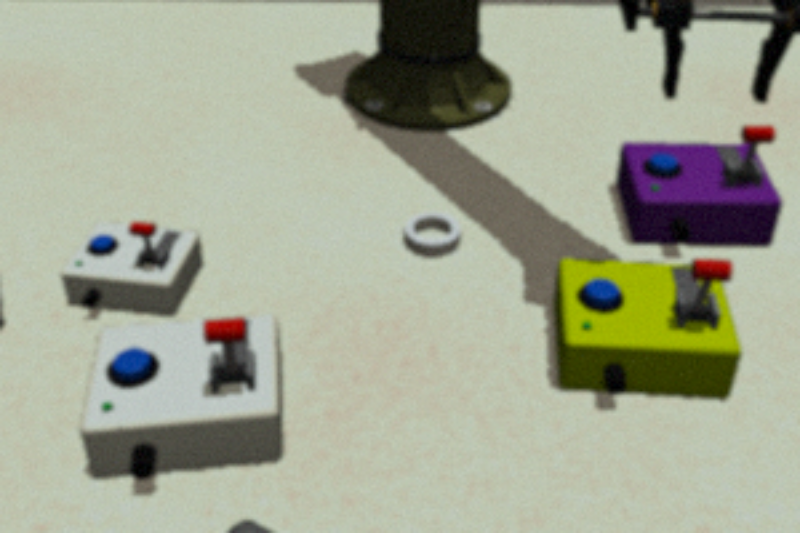

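The lime lever is back at its starting pixel (712,268 in the crop; 427,220 in the full picture), and its button is up. The white box is unchanged and the arm is clear of everything.

```bash
python3 -c "
from cell import env
print(env.sign_off())"
```

```text
the job is handed in; nothing more can be done
None
```

The lime-green box's trip test is done and handed in at about 11 s: the button tripped the lever, and the lever is back on its rear stop and released; the white box was left alone, but sign-off returned no verdict.

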